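# Release the pawl and draw the syringe driver back

### The arm

A 6-joint arm with a two-finger parallel gripper is mounted at the origin on the work surface. World frame = base frame: x ahead of the robot, y to its left, z up, the work surface at z = 0. Lengths are in mm, angles in rad, forces in N, time in s.
With the tool pointing down it reaches from about 350 to 875 mm from the base axis. Payload 4.2 kg.
Tool frame: the origin (TCP) lies at the very end of the fingers, on their centre line; the grasp point (between the pads) lies 19 mm behind it; y points along the fingers, z is the direction in which the jaws open and shut, and the axes are right-handed (so a half turn about y gives the same grasp; the last joint's range is limited). The gripper opens to 85 mm and grips with 20 to 120 N. Pads are 22 mm wide; open, the fingers measure 114 mm over their backs; the gripper's body (76 mm by 85 mm) begins 54 mm behind the grasp point. The pads swing forward as they close: fully open they stand 13 mm farther back than shut.
Start: joints at [-0.984, 0.385, 0.008, 0, -1.194, -0.259], TCP at [201.241, -591.694, 231.312] pointing down, gripper open.
Joint ranges: [-3.14, 3.14], [-1.21, 2.06], [-1.07, 1.41], [-3.16, 2.05], [-2.99, -0.16], [-3.1, 3.1]. Speed limits (rad/s): [2.79, 2.79, 3.14, 3.14, 3.14, 3.14].

### API

Orientations are given as a unit quaternion [x, y, z, w].
In Python, from bench import arm gives the robot as it stands.
- The arm moves only by the shell command python3 -m creep 'ROWS'. ROWS is JSON, a list of rows, each an object with "delta_pos": the shift along the tool's x, y, z in mm, a list of three; "rot": the turn, a rotation vector about the tool's x, y, z in rad, a list of three; "jaw": the finger opening in mm, from 0 to 85.4. A call has exactly 10 rows; each row shifts and turns the commanded pose from where the row before left it, along the tool's axes as they then stand; what a row does not reach is not made up. A row lasts 1/12 s, in which the tool goes at most 41.7 mm and 7.16 degrees, less where a joint would pass 70% of its speed; a pose out of reach is approached as far as the arm can. A call is refused whole if a number of a shift passes 41.7 or a number of a turn 0.125, either way. A call with a gripper value outside its range is refused whole. The fingers move at their own pace and stop on an object; the grip force is fixed at half the most. Time passes only in rows, so rows that do not move let the fingers close, or fill a call up. It gives the time, the measured TCP pose, the force and the opening at its end, in the units of the state.
- arm.read_state(): the state, without advancing time (a new reading comes with each control period).
- arm.get_image(name): name is "scene" or "top" or "wrist"; returns the picture (480x640x3 uint8, red, green, blue); there is no depth.
- arm.calibration(name): a dict with "intrinsics" (3x3 intrinsics, pixels), "dist_coeffs" ([k1, k2, p1, p2, k3] as OpenCV has them; the pictures are not rectified), "R" (3x3) and "t" (3): a world point X has camera coordinates R X + t. Camera axes: x right, y down, z forward; pixel columns grow to the right and rows downward; lengths in mm; the calibration is good to about 2 mm. A picture is of the moment at which its call begins: read the wrist's pose just before it. calibration takes no time and is no camera call; for the wrist camera it gives the pose at the moment of the call.
- arm.job_done(): hands the job in, once; it reports no verdict.
Trained networks look in the newest picture that a camera, given by its name, has taken for a name from the list of things; names that differ only in an ending like _2 or _b are one class to them, and where a whole thing is asked for, a point or a joint stands for the part that bears it (a point fixed in the world has none). Each returns a list of dicts, best first, with "p" (0 to 1); they miss things now and then, are a little off and sometimes report something else, mostly with a low value. They report only what shows in the picture. A call takes as long as a camera call.
- arm.find_in(camera, target): "location" ([column, row] in pixels, amid what is visible of it).
- arm.masks_of(camera, target): "pixels" (480x640 bool, what is visible of it) and "location" ([column, row] in pixels, amid what is visible of it).
The state is a dict: "clock": time; "joints": joint angles; "joint_vel": joint speeds; "joint_efforts": joint torques, N m; "position": TCP position; "ee_rot": TCP orientation; "contact_force": force on the tool from outside, world axes, zero at the start; "wrist_torque": the same for the moment, N m; "gripper_width": finger opening in mm.
Only numpy, scipy, OpenCV 4.12 (cv2) and the standard library are available. Lean on these libraries where they do the work, as an engineer would, in place of code of your own. Each camera call takes 0.05 s, during which the arm holds its last target. There are 200 camera calls.

### The job

The longer of the two ratchet syringe drivers has lost its empty syringe and needs a new one: throw its ball lever over so that the ratchet pawl lifts out of the teeth, then slide its upright pusher plate all the way back to the stop at the lever end. Leave the lever thrown back and the plate fully home. The shorter driver, with a syringe in it, is still running: leave its lever engaged.

Things in the scene. Friction and masses are not known exactly. Their poses are not given: they have to be found in the camera images.
- long: The longer driver, fixed: white base plate 400 x 85 x 12 mm, toothed steel bar on top, empty cradle at its far (+x) end. Its x axis runs along the rail from the lever end to the cradle, z up. Origin: on the table, mid-width, 150 mm ahead of the base's lever end; the lever's pivot is at x = -75 mm, 60 mm up, between cheeks 72 mm high. Cradle blocks (x = 150 to 240 mm) are 42 mm high.
- long_ball (a point): Centre of the black ball, 28 mm across, on the long driver's lever (8 mm thick, 70 mm from pivot to ball centre, swinging in the driver's x-z plane). Locked, it leans forward, to driver's +x, towards the pusher plate: ball 40 mm ahead of the pivot and 118 mm above the table (a little less lean if the pawl rides on a tooth). Thrown back, it leans as far to -x.
- long_pawl (a joint): Angle of that lever, rad. 0 to 0.4: leaning forward, pawl in the teeth (the plate can only ratchet away, to +x); 0.6: upright; 1.2: leaning fully back, pawl clear. Push the ball to the driver's -x; under 1 N moves it. Past upright its own weight drops it over and keeps it there.
- long_plate (a point): Middle of the long driver's grey upright pusher plate, 20 mm below its top edge, 90 mm above the table. The plate is 12 mm thick (driver's x), 40 mm wide (y), 25 to 110 mm above the table; it can be pinched or pushed. Axes as the driver's. Fully home its middle is at x = +30 mm of the driver, 105 mm ahead of the lever's pivot.
- long_carriage (a joint): Travel of that plate, m: 0 fully home against its stop, nearest the lever; up to 0.09 advanced (driver's +x). Slides with about 2 N once the pawl is lifted; until then it is locked against going back (after up to 20 mm of play to the next tooth).
- short_pawl (a joint): Angle of the same kind of lever (ball 22 mm, 55 mm long) on the shorter driver (base 300 x 85 mm, a syringe in its cradle), rad: 0 to 0.4 locked, 1.2 thrown back. To be left locked.

How it is judged:
By the outcome, as a careful person would: the job done as asked, in the order asked, and still so for the second after the job is handed in, with the robot touching nothing.
It also fails if it takes over 38 s, if anything falls off the work surface, if the arm or the gripper's body presses on something with over 40 N, if the wrist force passes 120 N, or if a joint passes its speed limit or range.

## Working session

There is one attempt and no reset: what is moved stays moved. The work goes in short steps, Python scripts to look and compute and a shell command to move; the robot and the scene stay as the last step left them, time stands still between calls to the robot, and variables do not carry over. Pictures are saved under pics/ and viewed, about 8 in all and at most 12, crops included, and the job is handed in when it is done.

```bash
mkdir -p pics; ls; cat > h.py <<'E'
import numpy as np, cv2, json
from bench import arm
from scipy.spatial.transform import Rotation as R
def ray(c,px):
    k=arm.calibration(c);K=np.array(k["intrinsics"]);d=np.array(k["dist_coeffs"]);Rm=np.array(k["R"]);t=np.array(k["t"])
    u=cv2.undistortPoints(np.array([[px]],float),K,d)[0,0]
    v=Rm.T@np.array([u[0],u[1],1.]);return -Rm.T@t,v/np.linalg.norm(v)
def atz(c,px,z):
    o,v=ray(c,px);return o+v*(z-o[2])/v[2]
def tri(rs):
    A=sum(np.eye(3)-np.outer(v,v) for o,v in rs);b=sum((np.eye(3)-np.outer(v,v))@o for o,v in rs)
    X=np.linalg.solve(A,b);return X,[np.linalg.norm(np.cross(X-o,v)) for o,v in rs]
def proj(c,X):
    k=arm.calibration(c);Rm=np.array(k["R"])
    return cv2.projectPoints(np.array(X,float).reshape(-1,3),cv2.Rodrigues(Rm)[0],np.array(k["t"],float),np.array(k["intrinsics"]),np.array(k["dist_coeffs"]))[0].reshape(-1,2)
def save(c,n):
    im=arm.get_image(c);cv2.imwrite(f"pics/{n}.png",im[:,:,::-1]);return im
E
python3 - <<'E'
from h import *
s=arm.read_state();print(s)
for c in("scene","top"):
    save(c,c+"1")
    for n in("long","long_ball","long_plate","short_pawl"):
        print(c,n,[(np.round(d["location"]),round(d["p"],2)) for d in arm.find_in(c,n)][:4])
cv2.imwrite("pics/both.png",np.vstack([cv2.imread("pics/scene1.png"),cv2.imread("pics/top1.png")])[:, :])
E
```

```text
pics
{'clock': 0.0, 'joints': array([-9.84426169e-01,  3.85533239e-01,  6.60504276e-03, -5.16666121e-04,
       -1.19398025e+00, -2.58605304e-01]), 'joint_vel': array([ 5.03083102e-04,  1.02648129e-03, -2.65809689e-04,  2.61299341e-04,
        4.16114184e-05,  6.78807150e-05]), 'joint_efforts': array([ 6.57177989e-04, -3.92291236e+01,  1.88391620e+01,  4.18602839e+00,
       -4.65763849e-03,  3.28820192e-06]), 'position': array([ 201.03816619, -591.15904614,  230.22489671]), 'ee_rot': array([-0.69689235, -0.11514646,  0.11544913,  0.69839376]), 'contact_force': array([ 4.12845588e-02, -1.48625058e-01, -6.52354520e-05]), 'wrist_torque': array([ 0.0227952 , -0.00761497, -0.01336699]), 'gripper_width': 85.4747745938442}
scene long [(array([180., 338.]), 0.74)]
scene long_ball [(array([223., 224.]), 0.89)]
scene long_plate [(array([184., 306.]), 0.64)]
scene short_pawl [(array([454., 245.]), 0.73)]
top long [(array([404., 230.]), 0.57)]
top long_ball [(array([404., 279.]), 0.74)]
top long_plate [(array([409., 219.]), 0.86)]
top short_pawl [(array([191., 274.]), 0.74)]
```

View pics/scene1.png

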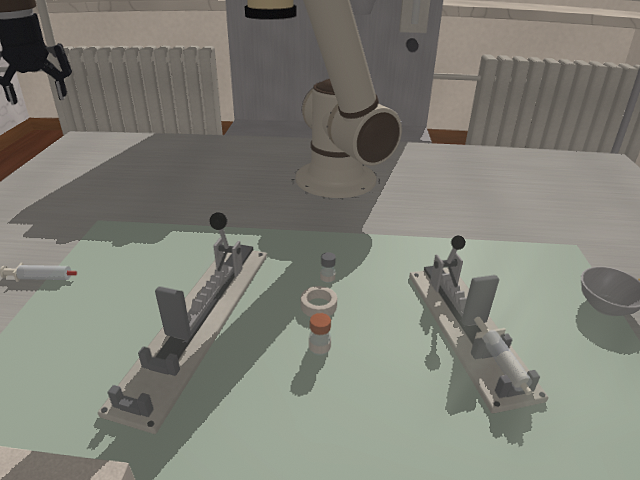

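View pics/top1.png

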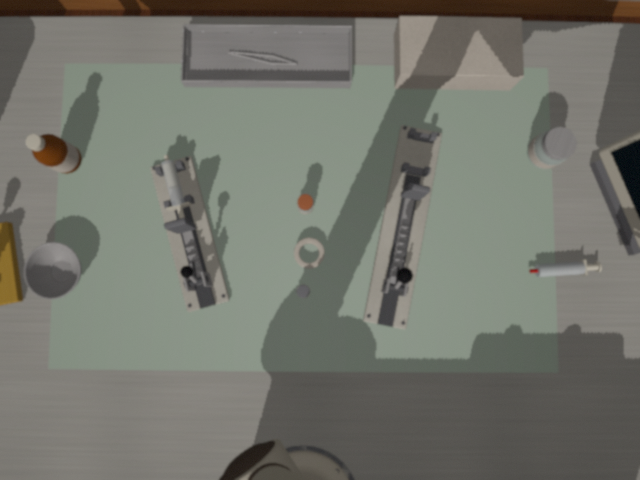

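The scene picture shows the long driver on the left, with its ball at about (218,221) and plate at about (172,312). The top picture shows the ball at (404,275) and the plate at (414,191), so the network's top plate guess of (409,219) is off. I'll triangulate and fit the driver frame next.

```bash
python3 - <<'E'
from h import *
top=[atz("top",p,12) for p in((364,321),(404,328),(404,125),(441,133))]
print("corners",np.round(top,0).tolist())
m=(top[0]+top[1])/2;f=(top[2]+top[3])/2;d=f-m;print("len",np.linalg.norm(d),"wid",np.linalg.norm(top[1]-top[0]));yaw=np.arctan2(d[1],d[0])
ux=d/np.linalg.norm(d);uy=np.array([-ux[1],ux[0],0]);O=m+150*ux;O[2]=0
print("yaw",yaw,"O",O)
def loc(X):return np.round([(X-O)@ux,(X-O)@uy,X[2]],1)
for c in("scene","top"):
    arm.get_image(c)
    for n in("long_ball","long_plate"):
        r=arm.masks_of(c,n)
        for q in r[:2]:
            ys,xs=np.nonzero(q["pixels"]);print(c,n,q["p"],np.round(q["location"]),len(xs),xs.min(),xs.max(),ys.min(),ys.max(),xs.mean(),ys.mean())
b,e=tri([ray("scene",(218.3,221)),ray("top",(404,275))]);print("ball",b,e,loc(b))
# plate top edge corners: scene (157,289),(185,294)
print("ptop",[loc(atz("scene",p,110)).tolist() for p in((157,288),(185,294))],[loc(atz("top",p,110)).tolist() for p in((402,184),(429,192))])
for x in(30,75,120):print(x,proj("scene",O+ux*x+[0,0,90]),proj("top",O+ux*x+[0,0,110]))
print("ends scene",[loc(atz("scene",p,12)).tolist() for p in((101,412),(153,424),(267,255))])
im=cv2.imread("pics/top1.png")[110:340,340:460];im2=cv2.imread("pics/scene1.png")[200:440,90:280]
cv2.imwrite("pics/c.png",np.hstack([cv2.resize(im,(300,575),interpolation=2),cv2.resize(im2,(455,575),interpolation=2)]))
E
```

```text
corners [[350.0, -116.0, 12.0], [337.0, -193.0, 12.0], [740.0, -197.0, 12.0], [725.0, -271.0, 12.0]]
len 397.19026855938347 wid 78.6884935709245
yaw -0.20139390127058693 O [ 490.35764088 -184.31216867    0.        ]
scene long_plate 0.63 [182. 306.] 2348 155 232 265 339 187.37095400340715 305.2657580919932
top long_ball 0.84 [405. 277.] 242 396 412 268 287 403.08677685950414 276.0289256198347
top long_plate 0.9 [407. 219.] 1147 391 430 183 283 406.386224934612 221.8456843940715
ball [ 436.73137481 -173.50451839  127.12578925] [np.float64(0.8762333795009805), np.float64(0.8762333795008981)] [-5.470e+01 -1.000e-01  1.271e+02]
ptop [[105.9, -18.4, 110.0], [105.9, 24.6, 110.0]] [[104.6, 32.3, 110.0], [100.5, -17.7, 110.0]]
30 [[196.97605017 270.20590424]] [[411.79974535 228.3064618 ]]
75 [[182.23737143 288.30878073]] [[416.58703143 203.75843117]]
120 [[165.96772015 308.34975507]] [[421.31511748 179.44516892]]
ends scene [[246.8, -36.1, 12.0], [241.7, 37.0, 12.0], [-141.3, 43.6, 12.0]]
```

View pics/c.png

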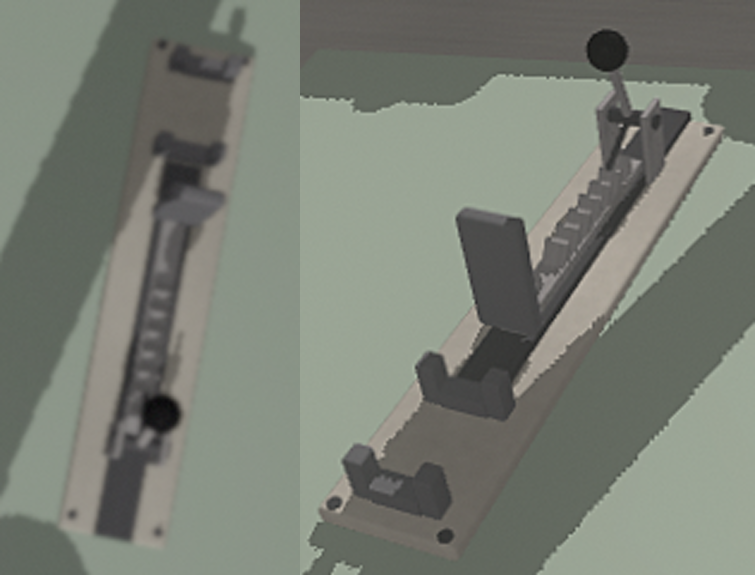

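The ball is at driver x ≈ -55, z ≈ 127. That is 70 mm from the pivot, so it's locked with the pawl riding on a tooth. The plate is at about x ≈ 99. Now I'll work out the first move, with the jaws closed and the jaw axis along the driver's y.

```bash
cat >> h.py <<'E'
YAW=-0.2014;O=np.array([490.4,-184.3,0.]);ux=np.array([np.cos(YAW),np.sin(YAW),0]);uy=np.array([-ux[1],ux[0],0])
def rep(*tg):
    s=arm.read_state();T=R.from_quat(s["ee_rot"]);M=T.as_matrix();p=s["position"]
    print("t",round(s["clock"],2),"pos",np.round(p,1),"drv",np.round([(p-O)@ux,(p-O)@uy,p[2]],1),"F",np.round(s["contact_force"],1),"w",round(s["gripper_width"],1))
    zy=M[:,2];a=np.arctan2(zy@uy,zy@ux);print("tool cols in driver",np.round(np.array([ux,uy,[0,0,1]])@M,3).tolist(),"jaw angle in drv",round(a,3))
    # goal: y down, z=+-uy
    for sg in(1,-1):
        G=np.column_stack([np.cross([0,0,-1.],sg*uy),[0,0,-1.],sg*uy]);print("rotvec to goal",sg,np.round((T.inv()*R.from_matrix(G)).as_rotvec(),3))
        for t in tg:
            P=O+ux*t[0]+uy*t[1]+np.array([0,0,t[2]]);print("  to",t,"goal axes",np.round(G.T@(P-p),1),"cur axes",np.round(M.T@(P-p),1))
E
python3 -c "
from h import *
rep((10,0,180))"
```

```text
t 0.8 pos [ 201.3 -591.7  231.4] drv [-201.8 -457.   231.4] F [-0.1  1.   0. ] w 85.5
tool cols in driver [[0.863, 0.0, -0.505], [0.505, -0.0, 0.863], [0.0, -1.0, -0.0]] jaw angle in drv 2.1
rotvec to goal 1 [0.    0.529 0.   ]
  to (10, 0, 180) goal axes [211.8  51.4 457. ] cur axes [413.5  51.4 287.6]
rotvec to goal -1 [ 0.    -2.612 -0.   ]
  to (10, 0, 180) goal axes [-211.8   51.4 -457. ] cur axes [413.5  51.4 287.6]
```

```bash
python3 -m creep '[{"delta_pos":[0,0,0],"rot":[0,0.106,0],"jaw":0},{"delta_pos":[0,0,0],"rot":[0,0.106,0],"jaw":0},{"delta_pos":[0,0,0],"rot":[0,0.106,0],"jaw":0},{"delta_pos":[0,0,0],"rot":[0,0.106,0],"jaw":0},{"delta_pos":[0,0,0],"rot":[0,0.105,0],"jaw":0},{"delta_pos":[13,0,28],"rot":[0,0,0],"jaw":0},{"delta_pos":[13,0,28],"rot":[0,0,0],"jaw":0},{"delta_pos":[13,0,28],"rot":[0,0,0],"jaw":0},{"delta_pos":[13,0,28],"rot":[0,0,0],"jaw":0},{"delta_pos":[13,0,28],"rot":[0,0,0],"jaw":0}]'
python3 -m creep '[{"delta_pos":[14,0,31],"rot":[0,0,0],"jaw":0},{"delta_pos":[14,0,31],"rot":[0,0,0],"jaw":0},{"delta_pos":[14,0,31],"rot":[0,0,0],"jaw":0},{"delta_pos":[14,0,31],"rot":[0,0,0],"jaw":0},{"delta_pos":[14,0,31],"rot":[0,0,0],"jaw":0},{"delta_pos":[14,0,31],"rot":[0,0,0],"jaw":0},{"delta_pos":[14,0,31],"rot":[0,0,0],"jaw":0},{"delta_pos":[14,0,31],"rot":[0,0,0],"jaw":0},{"delta_pos":[14,0,31],"rot":[0,0,0],"jaw":0},{"delta_pos":[14,0,31],"rot":[0,0,0],"jaw":0}]'
python3 - <<'E'
from h import *
rep((0,0,118))
save("wrist","w1")
for n in("long_ball","long_plate"):
    for d in arm.find_in("wrist",n)[:2]:
        for z in(90,110,127):
            X=atz("wrist",d["location"],z)-O;print(n,d["location"],d["p"],z,np.round([X@ux,X@uy],1))
E
```

```text
clock: 1.63
position: [293.5, -466.4, 231.4]
ee_rot: [0.704, -0.071, 0.071, -0.703]
contact_force: [1.1, -0.1, 0.4]
gripper_width: -0.1
clock: 2.47
position: [492.8, -190.2, 231.7]
ee_rot: [0.704, -0.071, 0.071, -0.704]
contact_force: [0.8, -0.9, -0.1]
gripper_width: -0.1
t 2.47 pos [ 492.8 -190.2  231.7] drv [  3.5  -5.3 231.7] F [ 0.8 -0.9 -0.1] w -0.1
tool cols in driver [[1.0, 0.001, -0.0], [0.0, 0.0, 1.0], [0.001, -1.0, 0.0]] jaw angle in drv 1.571
rotvec to goal 1 [-0.     0.     0.001]
  to (0, 0, 118) goal axes [ -3.5 113.7   5.3] cur axes [ -3.6 113.7   5.3]
rotvec to goal -1 [ 1.000e-03 -3.141e+00  0.000e+00]
  to (0, 0, 118) goal axes [  3.5 113.7  -5.3] cur axes [ -3.6 113.7   5.3]
long_ball [321.2, 143.3] 0.63 90 [-50.4  -1.5]
long_ball [321.2, 143.3] 0.63 110 [-52.5  -1.7]
long_ball [321.2, 143.3] 0.63 127 [-54.2  -1.8]
long_ball [319.6, 234.6] 0.54 90 [16.7 -2.2]
long_ball [319.6, 234.6] 0.54 110 [10.  -2.3]
long_ball [319.6, 234.6] 0.54 127 [ 4.2 -2.5]
long_plate [322.6, 235.0] 0.86 90 [15.8 -1.5]
long_plate [322.6, 235.0] 0.86 110 [ 9.  -1.8]
long_plate [322.6, 235.0] 0.86 127 [ 3.3 -2. ]
```

View pics/w1.png

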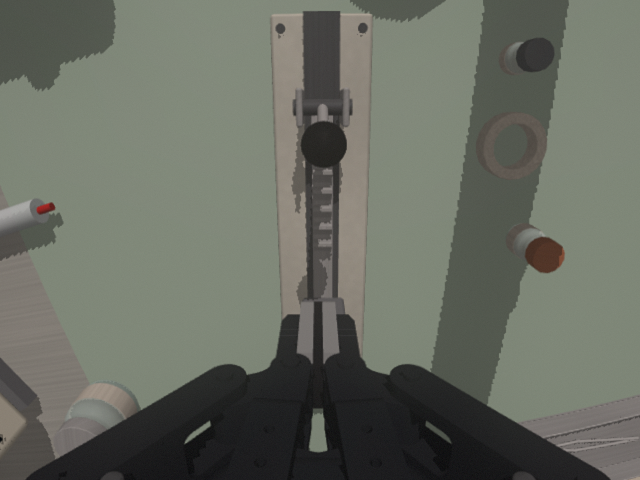

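The wrist view shows the ball at (323,143), which is driver x ≈ -54, y ≈ -1. The closed fingers are clear ahead of it. I'll go down, then push to -x.

```bash
python3 -m creep '[{"delta_pos":[0,20,1],"rot":[0,0,0],"jaw":0},{"delta_pos":[0,25,1],"rot":[0,0,0],"jaw":0},{"delta_pos":[0,25,1],"rot":[0,0,0],"jaw":0},{"delta_pos":[0,25,1],"rot":[0,0,0],"jaw":0},{"delta_pos":[0,20,0],"rot":[0,0,0],"jaw":0},{"delta_pos":[0,0,0],"rot":[0,0,0],"jaw":0},{"delta_pos":[-10,0,0],"rot":[0,0,0],"jaw":0},{"delta_pos":[-10,0,0],"rot":[0,0,0],"jaw":0},{"delta_pos":[-6,0,0],"rot":[0,0,0],"jaw":0},{"delta_pos":[-6,0,0],"rot":[0,0,0],"jaw":0}]'
python3 -m creep '[{"delta_pos":[-6,0,0],"rot":[0,0,0],"jaw":0},{"delta_pos":[-6,0,0],"rot":[0,0,0],"jaw":0},{"delta_pos":[-6,0,0],"rot":[0,0,0],"jaw":0},{"delta_pos":[-6,0,0],"rot":[0,0,0],"jaw":0},{"delta_pos":[-6,0,0],"rot":[0,0,0],"jaw":0},{"delta_pos":[-6,0,0],"rot":[0,0,0],"jaw":0},{"delta_pos":[-6,0,0],"rot":[0,0,0],"jaw":0},{"delta_pos":[-5,0,0],"rot":[0,0,0],"jaw":0},{"delta_pos":[0,0,0],"rot":[0,0,0],"jaw":0},{"delta_pos":[0,0,0],"rot":[0,0,0],"jaw":0}]'
python3 - <<'E'
from h import *
rep((135,0,180))
save("wrist","w2")
for d in arm.find_in("wrist","long_ball")[:2]:
    X=atz("wrist",d["location"],118)-O;print(d["location"],d["p"],np.round([X@ux,X@uy],1))
E
```

```text
clock: 3.45
position: [461.1, -181.5, 117.8]
ee_rot: [-0.704, 0.07, -0.072, 0.704]
contact_force: [0.2, 0.0, 0.1]
gripper_width: 0.0
clock: 4.28
position: [415.4, -172.0, 116.4]
ee_rot: [0.704, -0.071, 0.071, -0.704]
contact_force: [-0.0, 1.3, -0.1]
gripper_width: -0.0
t 4.28 pos [ 415.4 -172.   116.4] drv [-76.   -3.  116.4] F [-0.   1.3 -0.1] w -0.0
tool cols in driver [[1.0, 0.0, -0.0], [0.0, -0.0, 1.0], [0.0, -1.0, -0.0]] jaw angle in drv 1.571
rotvec to goal 1 [0. 0. 0.]
  to (135, 0, 180) goal axes [211.  -63.6   3. ] cur axes [211.  -63.5   2.9]
rotvec to goal -1 [ 0.    -3.141 -0.   ]
  to (135, 0, 180) goal axes [-211.   -63.6   -3. ] cur axes [211.  -63.5   2.9]
[317.9, 229.8] 0.64 [-113.9   -3.1]
```

View pics/w2.png

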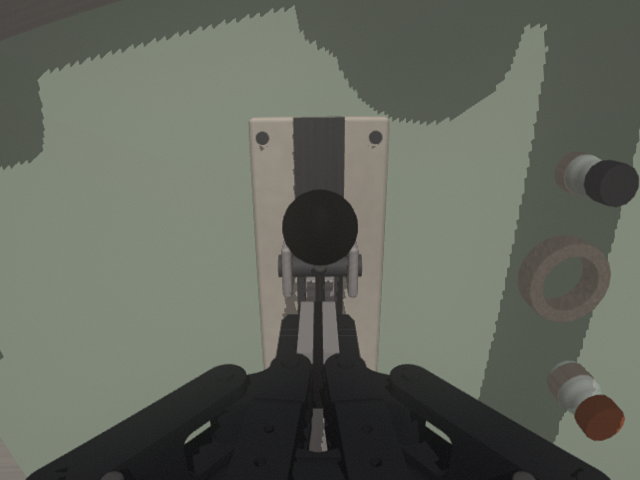

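The ball at (319,227) is now at x ≈ -114, so the lever is fully over. I'll rise, pass over the plate and stop beyond it.

```bash
python3 -m creep '[{"delta_pos":[2,-15,0],"rot":[0,0,0],"jaw":0},{"delta_pos":[4,-35,0],"rot":[0,0,0],"jaw":0},{"delta_pos":[10,-25,0],"rot":[0,0,0],"jaw":0},{"delta_pos":[28,0,0],"rot":[0,0,0],"jaw":0},{"delta_pos":[30,0,1],"rot":[0,0,0],"jaw":0},{"delta_pos":[30,0,1],"rot":[0,0,0],"jaw":0},{"delta_pos":[30,0,1],"rot":[0,0,0],"jaw":0},{"delta_pos":[30,0,1],"rot":[0,0,0],"jaw":0},{"delta_pos":[30,0,0],"rot":[0,0,0],"jaw":0},{"delta_pos":[20,0,0],"rot":[0,0,0],"jaw":0}]'
python3 - <<'E'
from h import *
rep((135,0,85))
save("wrist","w3")
for n in("long_ball","long_plate"):
  for d in arm.find_in("wrist",n)[:2]:
    X=atz("wrist",d["location"],110)-O;print(n,d["location"],d["p"],np.round([X@ux,X@uy],1))
E
```

```text
clock: 5.22
position: [628.5, -211.4, 190.3]
ee_rot: [0.704, -0.071, 0.071, -0.703]
contact_force: [0.9, -0.0, 1.2]
gripper_width: 0.2
t 5.22 pos [ 628.5 -211.4  190.3] drv [140.7   1.1 190.3] F [ 0.9 -0.   1.2] w 0.2
tool cols in driver [[1.0, 0.0, -0.0], [0.0, -0.0, 1.0], [0.0, -1.0, -0.0]] jaw angle in drv 1.571
rotvec to goal 1 [0. 0. 0.]
  to (135, 0, 85) goal axes [ -5.7 105.3  -1.1] cur axes [ -5.7 105.3  -1. ]
rotvec to goal -1 [ 0.000e+00 -3.141e+00 -1.000e-03]
  to (135, 0, 85) goal axes [  5.7 105.3   1.1] cur axes [ -5.7 105.3  -1. ]
long_plate [315.7, 131.2] 0.8 [70.6 -0.2]
```

View pics/w3.png

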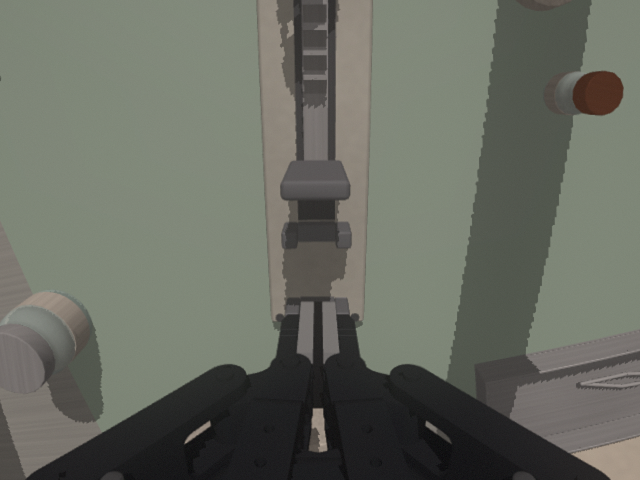

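```bash
python3 - <<'E'
from h import *
print("cam",ray("wrist",(320,240))[0]@ux-O@ux)
for p in((316,160),(316,184),(316,198),(282,190),(350,190)):
    X=atz("wrist",p,110)-O;print(p,np.round([X@ux,X@uy],1))
E
```

```text
cam 54.91422031387674
(316, 160) [86.2 -0. ]
(316, 184) [99.6 -0.1]
(316, 198) [ 1.077e+02 -1.000e-01]
(282, 190) [103.  -19.3]
(350, 190) [103.1  19.2]
```

In the wrist view the plate's top edge spans rows 184–198, so its middle is at x ≈ 103 and its front face at ≈ 108. The fingers are clear beyond it. I'll descend and push it back, with contact expected at TCP x ≈ 119 and home at ≈ 47.

```bash
python3 -m creep '[{"delta_pos":[0,20,0],"rot":[0,0,0],"jaw":0},{"delta_pos":[0,25,0],"rot":[0,0,0],"jaw":0},{"delta_pos":[0,25,0],"rot":[0,0,0],"jaw":0},{"delta_pos":[0,25,-1],"rot":[0,0,0],"jaw":0},{"delta_pos":[0,10,0],"rot":[0,0,0],"jaw":0},{"delta_pos":[-6,0,0],"rot":[0,0,0],"jaw":0},{"delta_pos":[-6,0,0],"rot":[0,0,0],"jaw":0},{"delta_pos":[-4,0,0],"rot":[0,0,0],"jaw":0},{"delta_pos":[-4,0,0],"rot":[0,0,0],"jaw":0},{"delta_pos":[-4,0,0],"rot":[0,0,0],"jaw":0}]'
python3 -m creep '[{"delta_pos":[-5,0,0],"rot":[0,0,0],"jaw":0},{"delta_pos":[-5,0,0],"rot":[0,0,0],"jaw":0},{"delta_pos":[-5,0,0],"rot":[0,0,0],"jaw":0},{"delta_pos":[-5,0,0],"rot":[0,0,0],"jaw":0},{"delta_pos":[-5,0,0],"rot":[0,0,0],"jaw":0},{"delta_pos":[-5,0,0],"rot":[0,0,0],"jaw":0},{"delta_pos":[-5,0,0],"rot":[0,0,0],"jaw":0},{"delta_pos":[-5,0,0],"rot":[0,0,0],"jaw":0},{"delta_pos":[-5,0,0],"rot":[0,0,0],"jaw":0},{"delta_pos":[-5,0,0],"rot":[0,0,0],"jaw":0}]'
python3 -c "
from h import *
rep((47,0,85))"
```

```text
clock: 6.2
position: [603.6, -207.3, 88.5]
ee_rot: [0.704, -0.069, 0.073, -0.703]
contact_force: [2.4, -1.3, 0.2]
gripper_width: -0.0
clock: 7.03
position: [552.7, -197.1, 86.3]
ee_rot: [0.704, -0.071, 0.071, -0.703]
contact_force: [2.9, -0.9, 1.3]
gripper_width: -0.3
t 7.03 pos [ 552.7 -197.1   86.3] drv [63.6 -0.1 86.3] F [ 2.9 -0.9  1.3] w -0.3
tool cols in driver [[1.0, -0.0, -0.0], [0.0, -0.0, 1.0], [-0.0, -1.0, -0.0]] jaw angle in drv 1.571
rotvec to goal 1 [ 0.  0. -0.]
  to (47, 0, 85) goal axes [-16.6   1.3   0.1] cur axes [-16.6   1.3   0.1]
rotvec to goal -1 [-0.    -3.141 -0.   ]
  to (47, 0, 85) goal axes [16.6  1.3 -0.1] cur axes [-16.6   1.3   0.1]
```

It's sliding at about 3 N. About 17 mm remain, so I'll slow down near the stop.

```bash
python3 -m creep '[{"delta_pos":[-4,0,0],"rot":[0,0,0],"jaw":0},{"delta_pos":[-3,0,0],"rot":[0,0,0],"jaw":0},{"delta_pos":[-2,0,0],"rot":[0,0,0],"jaw":0},{"delta_pos":[-1,0,0],"rot":[0,0,0],"jaw":0},{"delta_pos":[-1,0,0],"rot":[0,0,0],"jaw":0},{"delta_pos":[-1,0,0],"rot":[0,0,0],"jaw":0},{"delta_pos":[-1,0,0],"rot":[0,0,0],"jaw":0},{"delta_pos":[-1,0,0],"rot":[0,0,0],"jaw":0},{"delta_pos":[0,0,0],"rot":[0,0,0],"jaw":0},{"delta_pos":[0,0,0],"rot":[0,0,0],"jaw":0}]'
python3 -c "
from h import *
rep((47,0,85))"
```

```text
clock: 7.87
position: [539.1, -194.1, 86.1]
ee_rot: [-0.703, 0.071, -0.071, 0.704]
contact_force: [1.0, -0.3, 1.3]
gripper_width: -0.2
t 7.87 pos [ 539.1 -194.1   86.1] drv [49.7  0.1 86.1] F [ 1.  -0.3  1.3] w -0.2
tool cols in driver [[1.0, -0.001, -0.0], [0.0, 0.0, 1.0], [-0.001, -1.0, 0.0]] jaw angle in drv 1.571
rotvec to goal 1 [-0.     0.    -0.001]
  to (47, 0, 85) goal axes [-2.7  1.1 -0.1] cur axes [-2.7  1.1 -0.1]
rotvec to goal -1 [-1.000e-03 -3.142e+00  0.000e+00]
  to (47, 0, 85) goal axes [2.7 1.1 0.1] cur axes [-2.7  1.1 -0.1]
```

```bash
python3 -m creep '[{"delta_pos":[-1,0,0],"rot":[0,0,0],"jaw":0},{"delta_pos":[-0.5,0,0],"rot":[0,0,0],"jaw":0},{"delta_pos":[-0.5,0,0],"rot":[0,0,0],"jaw":0},{"delta_pos":[-0.5,0,0],"rot":[0,0,0],"jaw":0},{"delta_pos":[-0.5,0,0],"rot":[0,0,0],"jaw":0},{"delta_pos":[0,0,0],"rot":[0,0,0],"jaw":0},{"delta_pos":[0,0,0],"rot":[0,0,0],"jaw":0},{"delta_pos":[0,0,0],"rot":[0,0,0],"jaw":0},{"delta_pos":[0,0,0],"rot":[0,0,0],"jaw":0},{"delta_pos":[0,0,0],"rot":[0,0,0],"jaw":0}]'
python3 -c "
from h import *
rep((47,0,85))"|head -1
```

```text
clock: 8.7
position: [536.3, -193.6, 86.2]
ee_rot: [-0.703, 0.071, -0.071, 0.704]
contact_force: [1.1, -0.6, -1.0]
gripper_width: -0.1
t 8.7 pos [ 536.3 -193.6   86.2] drv [46.8  0.1 86.2] F [ 1.1 -0.6 -1. ] w -0.1
```

No stop has been felt yet, so I'll go on in 0.5 mm rows.

```bash
python3 -m creep '[{"delta_pos":[-0.5,0,0],"rot":[0,0,0],"jaw":0},{"delta_pos":[-0.5,0,0],"rot":[0,0,0],"jaw":0},{"delta_pos":[-0.5,0,0],"rot":[0,0,0],"jaw":0},{"delta_pos":[-0.5,0,0],"rot":[0,0,0],"jaw":0},{"delta_pos":[0,0,0],"rot":[0,0,0],"jaw":0},{"delta_pos":[0,0,0],"rot":[0,0,0],"jaw":0},{"delta_pos":[0,0,0],"rot":[0,0,0],"jaw":0},{"delta_pos":[0,0,0],"rot":[0,0,0],"jaw":0},{"delta_pos":[0,0,0],"rot":[0,0,0],"jaw":0},{"delta_pos":[0,0,0],"rot":[0,0,0],"jaw":0}]'
python3 -c "
from h import *
rep((47,0,85))"|head -1
python3 -m creep '[{"delta_pos":[-0.5,0,0],"rot":[0,0,0],"jaw":0},{"delta_pos":[-0.5,0,0],"rot":[0,0,0],"jaw":0},{"delta_pos":[-0.5,0,0],"rot":[0,0,0],"jaw":0},{"delta_pos":[-0.5,0,0],"rot":[0,0,0],"jaw":0},{"delta_pos":[0,0,0],"rot":[0,0,0],"jaw":0},{"delta_pos":[0,0,0],"rot":[0,0,0],"jaw":0},{"delta_pos":[0,0,0],"rot":[0,0,0],"jaw":0},{"delta_pos":[0,0,0],"rot":[0,0,0],"jaw":0},{"delta_pos":[0,0,0],"rot":[0,0,0],"jaw":0},{"delta_pos":[0,0,0],"rot":[0,0,0],"jaw":0}]'
python3 - <<'E'
from h import *
rep((47,0,85))
save("wrist","w4")
E
```

```text
clock: 9.53
position: [534.8, -193.3, 86.3]
ee_rot: [-0.704, 0.071, -0.071, 0.704]
contact_force: [3.0, -1.7, -2.1]
gripper_width: 0.1
t 9.53 pos [ 534.8 -193.3   86.3] drv [45.3  0.1 86.3] F [ 3.  -1.7 -2.1] w 0.1
clock: 10.37
position: [534.8, -193.2, 86.5]
ee_rot: [0.704, -0.069, 0.073, -0.703]
contact_force: [6.8, -2.4, -6.5]
gripper_width: 0.2
t 10.37 pos [ 534.8 -193.2   86.5] drv [45.3  0.2 86.5] F [ 6.8 -2.4 -6.5] w 0.2
tool cols in driver [[1.0, 0.005, -0.001], [0.001, 0.0, 1.0], [0.005, -1.0, 0.0]] jaw angle in drv 1.571
rotvec to goal 1 [-0.     0.001  0.005]
  to (47, 0, 85) goal axes [ 1.7  1.5 -0.2] cur axes [ 1.7  1.5 -0.2]
rotvec to goal -1 [ 0.008 -3.141  0.   ]
  to (47, 0, 85) goal axes [-1.7  1.5  0.2] cur axes [ 1.7  1.5 -0.2]
```

View pics/w4.png

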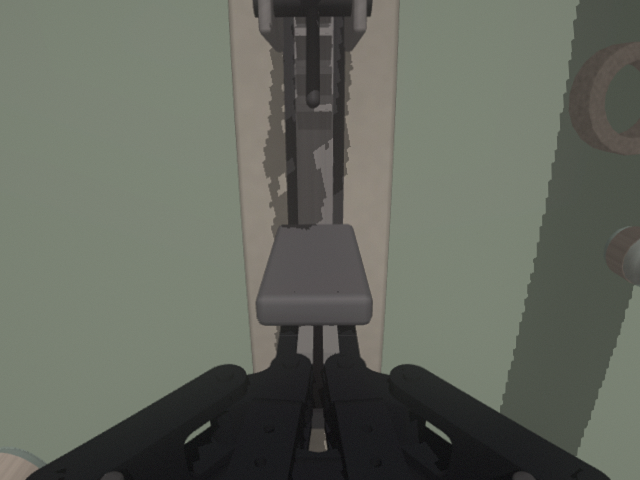

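The plate at (315,290) no longer moves while the force has risen to about 7 N. TCP x is 45.3, which puts the plate middle at ≈ 28–30, so it's on its stop. I'll add a slight firm push to confirm, then retreat ahead and up, and check.

```bash
python3 -m creep '[{"delta_pos":[-0.5,0,0],"rot":[0,0,0],"jaw":0},{"delta_pos":[-0.5,0,0],"rot":[0,0,0],"jaw":0},{"delta_pos":[-0.5,0,0],"rot":[0,0,0],"jaw":0},{"delta_pos":[0,0,0],"rot":[0,0,0],"jaw":0},{"delta_pos":[0,0,0],"rot":[0,0,0],"jaw":0},{"delta_pos":[0,0,0],"rot":[0,0,0],"jaw":0},{"delta_pos":[0,0,0],"rot":[0,0,0],"jaw":0},{"delta_pos":[0,0,0],"rot":[0,0,0],"jaw":0},{"delta_pos":[0,0,0],"rot":[0,0,0],"jaw":0},{"delta_pos":[0,0,0],"rot":[0,0,0],"jaw":0}]'
python3 -m creep '[{"delta_pos":[3,0,0],"rot":[0,0,0],"jaw":0},{"delta_pos":[5,0,0],"rot":[0,0,0],"jaw":0},{"delta_pos":[10,0,0],"rot":[0,0,0],"jaw":0},{"delta_pos":[10,0,0],"rot":[0,0,0],"jaw":0},{"delta_pos":[0,-20,0],"rot":[0,0,0],"jaw":0},{"delta_pos":[0,-25,0],"rot":[0,0,0],"jaw":0},{"delta_pos":[0,-30,0],"rot":[0,0,0],"jaw":0},{"delta_pos":[0,-30,0],"rot":[0,0,0],"jaw":0},{"delta_pos":[0,-20,0],"rot":[0,0,0],"jaw":0},{"delta_pos":[0,0,0],"rot":[0,0,0],"jaw":0}]'
python3 - <<'E'
from h import *
rep()
a=save("scene","s5");b=save("wrist","w5")
cv2.imwrite("pics/f.png",np.hstack([cv2.resize(a[180:440,80:520,::-1],(440,260)),cv2.resize(b[:,:,::-1],(347,260))]))
for c in("scene","wrist"):
  for n in("long_ball","long_plate","short_pawl"):print(c,n,[(np.round(d["location"]),round(d["p"],2)) for d in arm.find_in(c,n)][:2])
print("expect thrown/locked ball, plate home:",proj("scene",[O-115*ux+[0,0,118],O-35*ux+[0,0,118],O+30*ux+[0,0,90]]).round())
print("wrist plate top at x24,36:",proj("wrist",[O+24*ux+[0,0,110],O+36*ux+[0,0,110]]).round())
E
```

```text
clock: 11.25
position: [534.8, -193.1, 86.6]
ee_rot: [0.704, -0.068, 0.074, -0.703]
contact_force: [9.2, -4.8, -8.6]
gripper_width: 0.1
clock: 12.08
position: [559.9, -198.8, 216.9]
ee_rot: [0.704, -0.068, 0.073, -0.703]
contact_force: [0.9, 0.2, 0.6]
gripper_width: -0.1
t 12.08 pos [ 559.9 -198.8  216.9] drv [ 71.   -0.3 216.9] F [0.9 0.2 0.6] w -0.1
tool cols in driver [[1.0, 0.007, -0.001], [0.001, -0.001, 1.0], [0.007, -1.0, -0.001]] jaw angle in drv 1.572
rotvec to goal 1 [0.001 0.001 0.007]
rotvec to goal -1 [ 1.100e-02 -3.141e+00 -1.000e-03]
scene long_ball [(array([232., 213.]), 0.72)]
scene long_plate [(array([202., 276.]), 0.68)]
scene short_pawl [(array([452., 245.]), 0.71)]
wrist long_ball [(array([311.,  35.]), 0.7)]
wrist long_plate [(array([315., 133.]), 0.79)]
wrist short_pawl []
expect thrown/locked ball, plate home: [[235. 208.]
 [214. 232.]
 [197. 270.]]
wrist plate top at x24,36: [[318. 168.]
 [318. 188.]]
```

View pics/f.png

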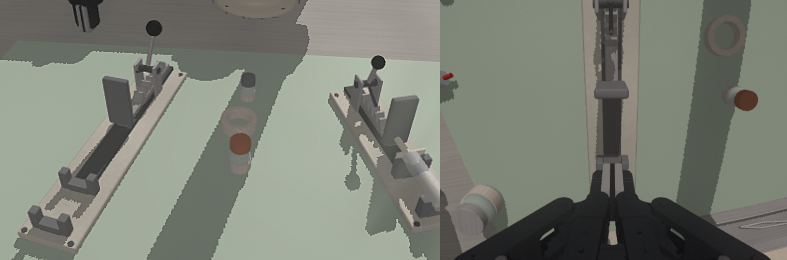

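```bash
python3 -c "
from bench import arm
print(arm.job_done())"
```

```text
the job is handed in; nothing more can be done
None
```

The long driver's lever is thrown back and its plate is fully home. I handed the job in at about 12 s, with the gripper clear above it.

- **Lever:** I pushed the ball over with closed fingers. It went from driver x ≈ -55 to ≈ -114 mm, against -115 for fully thrown. In the last scene picture it was still leaning back.
- **Plate:** I pushed it back from about x = 103 mm (carriage about 73 mm) with roughly 3 N. At the stop it stayed put while I kept pushing. The force rose to about 13 N in all, 10 N of it along the rail.
- **Disagreement:** The last wrist picture and the contact position put the plate's middle at about x = 28 mm, not 30. That is within my roughly 2 mm error in locating the driver.
- **Shorter driver:** I never touched it, and its ball is where it was in the first picture.
- **Network errors:** The detector misjudged the plate's position in several pictures because its mask took in more than the plate. I used points read off the pictures instead.

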